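# Weigh three nuts out of the tilting cup

### The arm

A 7-joint arm with a two-finger parallel gripper is mounted at the origin on a cart in front of the work surface, level with it; the furniture and walls round the work are solid. World frame = base frame: x ahead of the robot, y to its left, z up, the work surface at z = 0. Lengths are in mm, angles in rad, forces in N, time in s.
With the tool pointing down it reaches from about 400 to 875 mm from the base axis. Payload 4.4 kg.
Tool frame: the origin (TCP) lies midway between the tips of the shut fingers; the grasp point (between the pads) lies 19 mm behind it; z points along the fingers, y is the line along which they close (so a half turn about z gives the same grasp; the last joint's range is limited). The gripper opens to 85 mm and grips with 20 to 120 N. Pads are 22 mm wide; open, the fingers measure 114 mm over their backs; the gripper's body (76 mm by 85 mm) begins 54 mm behind the grasp point. The pads swing forward as they close: fully open they stand 13 mm farther back than shut.
Start: joints at [1.139, 0.628, 0.038, 1.517, -0.027, 0.996, -0.02], TCP at [232.532, -606.998, 207.713] pointing down, gripper open.
Joint ranges: [-3.06, 3.06], [-0.37, 2.12], [-1.25, 1.32], [0.18, 2.47], [-1.1, 4.24], [0.23, 1.98], [-2.94, 2.94]. Speed limits (rad/s): [2.57, 2.57, 3.14, 3.14, 3.14, 3.14, 3.14].

### API

Orientations are given as [roll, pitch, yaw] about the fixed x, y, z axes, in that order (R = Rz(yaw) Ry(pitch) Rx(roll)).
In Python, from cell import telemetry, eyes, ctrl, finder gives the robot as it stands.
- The arm moves only by the tool move_arm, never from a script. Its argument "steps" is a list of rows, each a list of 7 numbers: the turn, a rotation vector about the world's x, y, z in degrees, then the shift along the world's x, y, z in m, then the finger opening in m, from 0 to 0.0854. A call has 1 to 5 rows; each row shifts and turns the commanded pose from where the row before left it; what a row does not reach is not made up. A row lasts 1/10 s, in which the tool goes at most 50 mm and 8.59 degrees, less where a joint would pass 70% of its speed; a pose out of reach is approached as far as the arm can. A call with a gripper value outside its range is refused whole. The fingers move at their own pace and stop on an object; the grip force is fixed at half the most. Time passes only in rows, so rows that do not move let the fingers close. It gives the time, the measured TCP pose, the force, the opening and the grip force at its end, in the units of the state.
- telemetry.read_state(): the state, without advancing time (a new reading comes with each control period).
- eyes.get_image(name): name is "scene" or "top"; returns (picture, depth): 384x512x3 uint8, blue, green, red; 384x512 float32, mm along the optical axis (not along the pixel's ray), 0 where there is no reading.
- eyes.calibration(name): a dict with "fx", "fy", "cx", "cy" (pixels), "position" and "attitude" of the camera in the world. Camera axes: x right, y down, z forward; pixel columns grow to the right and rows downward; lengths in mm; the calibration is good to about 2 mm. A picture is of the moment at which its call begins. calibration takes no time and is no camera call.
- ctrl.finish_job(): hands the job in; it is judged then, once.
Trained networks look in the newest picture that a camera, given by its name, has taken for a name from the list of things; names that differ only in an ending like _2 or _b are one class to them, and where a whole thing is asked for, a point or a joint stands for the part that bears it (a point fixed in the world has none). Each returns a list of dicts, best first, with "confidence" (0 to 1); they miss things now and then, are a little off and sometimes report something else, mostly with a low value. They report only what shows in the picture. A call takes as long as a camera call. They do not tell look-alikes from the thing itself.
- finder.boxes_of(camera, name): "location" ([x, y, z] in mm, in the coordinates of the camera as it stood for that picture, good to about 4 mm: the middle of the surface that is visible of it).
- finder.cut_out(camera, name): "mask" (384x512 bool, what is visible of it).
- finder.pinpoint(camera, name): "location" ([x, y, z] in mm, in the coordinates of the camera as it stood for that picture, good to about 4 mm: a listed point, or the origin of a listed thing).
The state is a dict: "clock": time; "qpos": joint angles; "qd": joint speeds; "tau": joint torques, N m; "eef_pos": TCP position; "tool_rot": TCP orientation; "force": force on the tool from outside, world axes, zero at the start; "torque": the same for the moment, N m; "width": finger opening in mm; "gripper_force": force on a finger pad.
Only numpy, scipy, OpenCV 4.12 (cv2) and the standard library are available. Lean on these libraries where they do the work, as an engineer would, in place of code of your own. Each camera call takes 0.05 s, during which the arm holds its last target. There are 200 camera calls.

### The job

Stand the white bowl in the middle of the scale's round pan, under the front of the tilting nut cup, and let go of it. Then press the cup's wooden lever down, watching the nuts or the scale, only as far as it takes for exactly three of the five nuts to tip into the bowl, and let the cup swing back upright with the other two still in it. Do not touch the nuts, and leave the bowl with its three nuts on the pan.

Things in the scene. Friction and masses are not known exactly. Their poses are not given: they have to be found in the camera images.
- bowl: small white stoneware bowl, round: 108 mm across the rim, 56 mm across the foot, 45 mm high; wall 8 mm, mouth 92 mm across inside, inner floor 7 mm above the foot; about 110 g (varies 15 %). Origin: centre of its underside, z up. It stands empty on the worktop, right of the cup stand. Pinch the rim at one side from above to carry it.
- scale: white kitchen scale, fixed on the worktop in front of and under the cup. Origin: on the worktop under the pan's centre; x points from the dial to the cup stand, z up. Housing 116 mm wide (y), 47 mm high under the pan; its front slopes down and carries the dial, from 50 to 130 mm in front of the pan's centre (-x), at most 60 mm high.
- pan_top (a point): centre of the top face of the scale's flat round steel pan: 100 mm across, 5 mm thick, 67 mm above the worktop when empty. It sinks on its spring 0.4 mm for each 10 g: about 4.4 mm under the bowl, 11.5 mm at most.
- dial (a joint): pointer of the scale's dial, rad, clockwise as weight is added: 0 with the pan empty, 0.2 rad for each 10 g on the pan (a tick each 10 g, a long one each 50 g). The bowl moves it by about 2.2 rad, each nut by a further 0.24 rad.
- axle (a point): centre of the tilting cup's level axle, 190 mm above the worktop, midway between the two beech posts of its fixed stand (15 mm thick, 109 mm apart inside, 209 mm high). x points from the scale to the stand: the mouth tips towards -x; y along the axle, z up. The pan's centre lies about 110 mm in front (x = -110 mm, y = 0).
- cup (a joint): tilt of the flared steel cup, rad: 0 upright on its stop, up to 1.95 with the mouth forward over the scale. A spring turns it back when the lever is let go; holding it at 1.5 takes about 5 N at the lever. Two nuts leave between about 1.2 and 1.45, often together, the third near 1.55, the fourth near 1.7, the fifth soon after.
- cup_floor (a point): centre of the cup's inner floor, 49 mm below the axle when upright; z points to the mouth. The cup is a trumpet 123 mm high, 98 mm across the rim and 38 mm across the foot; it turns about the axle, 55 mm above its foot.
- lever_grip (a point): on the axis of the lever's wooden grip, 10 mm outboard of its middle: a round bar 17 mm thick, 75 mm long, parallel to the axle, right of the stand (134 mm from the cup's middle, at the axle frame's -y). It turns with the cup, 80 mm from the axle: in front of it (-x) and 50 degrees above level with the cup upright, level with it at 0.87 rad, then below. Pressing it down tips the cup.
- nut_1: brown round macadamia nut in its shell, a ball 27 mm across, 12 g. Origin: its centre. One of five alike in the tilting cup.
- nut_2: brown round macadamia nut in its shell, a ball 27 mm across, 12 g. Origin: its centre. One of five alike in the tilting cup.
- nut_3: brown round macadamia nut in its shell, a ball 27 mm across, 12 g. Origin: its centre. One of five alike in the tilting cup.
- nut_4: brown round macadamia nut in its shell, a ball 27 mm across, 12 g. Origin: its centre. One of five alike in the tilting cup.
- nut_5: brown round macadamia nut in its shell, a ball 27 mm across, 12 g. Origin: its centre. One of five alike in the tilting cup.
Things that resemble listed ones, but are neither listed nor needed, are in the scene too. Of the things like the bowl, leave any that is green; of the rest the larger one is meant.

How it is judged:
By the outcome, as a careful person would: the job done as asked, in the order asked, and still so for the second after the job is handed in, with the robot touching nothing.
It also fails if it takes over 64 s, if anything falls off the work surface, if the arm or the gripper's body presses on something with over 40 N, if the wrist force passes 120 N, or if a joint passes its speed limit or range.

## Working session

There is one attempt and no reset: what is moved stays moved. The work goes in short steps, Python scripts to look and compute and a tool call to move; the robot and the scene stay as the last step left them, time stands still between calls to the robot, and variables do not carry over. Pictures are saved under pics/ and viewed, at most 10 in all, crops included, and the job is handed in when it is done.

Besides the shell and the picture viewer there is one more tool, called after "Request:" as name([rows], argument=value, ...), one row to a line, values as JSON. move_arm: Moves the arm, as the interface text tells. Its arguments: {"type":"object","properties":{"steps":{"type":"array"}},"required":["steps"]}

```bash
mkdir -p pics
cat > h.py <<'E'
import numpy as np, cv2
from cell import telemetry, eyes, ctrl, finder
from scipy.spatial.transform import Rotation as R
def cam(n):
    c=eyes.calibration(n); return c,R.from_euler('xyz',c['attitude']).as_matrix() if np.size(c['attitude'])==3 else np.array(c['attitude'])
def w(n,p):
    c,M=cam(n); return M@np.array(p)+np.array(c['position'])
def pix(n,u,v,d):
    c,_=cam(n); return w(n,[(u-c['cx'])/c['fx']*d,(v-c['cy'])/c['fy']*d,d])
def proj(n,P):
    c,M=cam(n); q=M.T@(np.array(P)-np.array(c['position'])); return q[0]/q[2]*c['fx']+c['cx'],q[1]/q[2]*c['fy']+c['cy']
E
python3 - <<'E'
from h import *
for n in("scene","top"):
    im,d=eyes.get_image(n); cv2.imwrite(f"pics/{n}0.png",im); print(eyes.calibration(n))
    for k in("bowl","pan_top","axle","lever_grip","scale","cup_floor"):
        for r in finder.pinpoint(n,k): print(n,k,round(r['confidence'],2),w(n,r['location']).round(),np.round(proj(n,w(n,r['location']))))
print(telemetry.read_state())
E
```

```text
{'fx': 352.1351902562559, 'fy': 352.1351902562559, 'cx': 254.8106515628354, 'cy': 192.1777536035526, 'position': array([ 67.31459196, 514.94582548, 531.19113037]), 'attitude': array([-2.02004879, -0.00748472, -2.47762698])}
scene bowl 0.94 [ 368. -102.    4.] [314. 270.]
scene bowl 0.89 [ 438. -207.   -4.] [310. 243.]
scene bowl 0.64 [643.  29. 193.] [187. 185.]
scene bowl 0.61 [ 422. -331.   -2.] [336. 226.]
scene pan_top 0.62 [533.  48.  66.] [218. 252.]
scene axle 0.57 [641.  28. 190.] [188. 186.]
scene lever_grip 0.93 [ 577. -102.  249.] [245. 153.]
scene scale 0.75 [533.  44.  -0.] [220. 274.]
scene cup_floor 0.74 [642.  27. 138.] [190. 206.]
{'fx': 497.2261630902523, 'fy': 497.2261630902523, 'cx': 257.3178350103898, 'cy': 194.35792211101707, 'position': array([ 408.98087751, -109.63265465, 1343.55176558]), 'attitude': array([-3.03629175,  0.02025118, -1.55461559])}
top bowl 0.77 [ 420. -334.    1.] [351. 244.]
top bowl 0.77 [ 372. -105.    1.] [265. 261.]
top bowl 0.68 [ 439. -203.   -2.] [302. 236.]
top bowl 0.41 [538.  46.  67.] [208. 196.]
top pan_top 0.82 [536.  44.  64.] [
[... 234 characters left out ...]
] [212. 198.]
{'clock': 0.7, 'qpos': array([ 1.13922645,  0.6283597 ,  0.03850613,  1.51741548, -0.02701983,
        0.99629181, -0.0199821 ]), 'qd': array([-0.00119451, -0.002554  ,  0.00019697,  0.00106375, -0.00158015,
        0.00022509, -0.00133227]), 'tau': array([-1.11149548e-03, -5.63128746e+01,  1.22534864e+00, -1.93751711e+01,
        1.10676544e-02,  1.32214231e-03,  1.39600434e-05]), 'eef_pos': array([ 232.51761139, -607.0029777 ,  207.73470475]), 'tool_rot': array([ 3.14154962e+00, -5.18595470e-05,  3.65746690e-01]), 'force': array([-0.39276389, -0.50687303,  0.49837497]), 'torque': array([-0.021876  ,  0.02493321, -0.03620786]), 'gripper_force': 0.0, 'width': 85.58662525212429}
```

Run:
```python
import cv2,numpy as np
a=cv2.imread("pics/top0.png");b=cv2.imread("pics/scene0.png")
cv2.imwrite("pics/t1.png",cv2.resize(a[110:320,150:430],None,fx=2.8,fy=2.8,interpolation=2))
```

```text
(no output)
```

View pics/scene0.png

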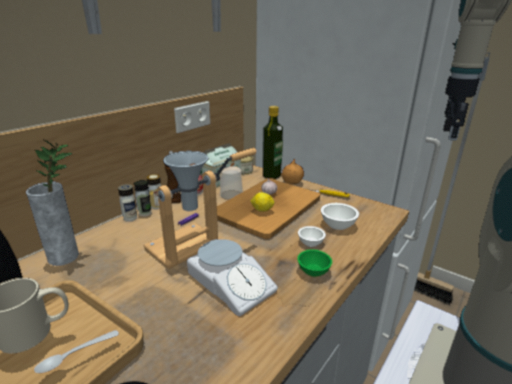

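View pics/t1.png

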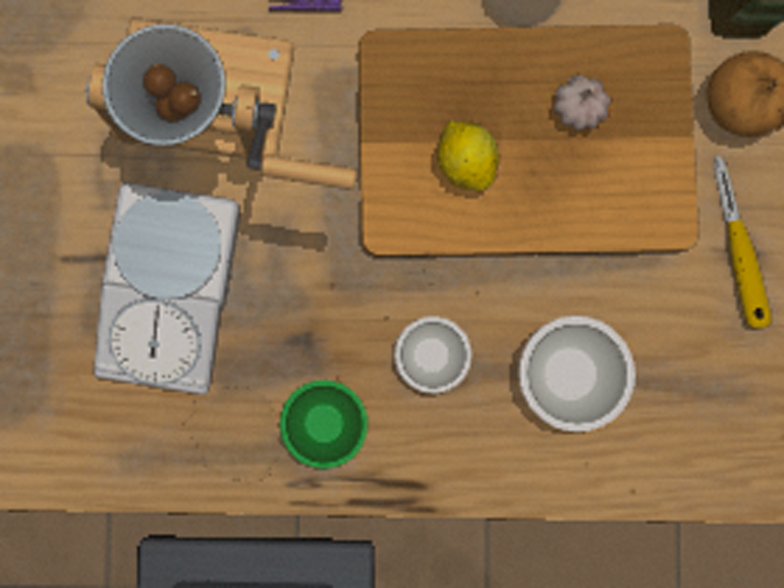

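Candidates in the top picture: the green bowl (266,261) is to be left alone, the small white bowl (305,237) is a look-alike, and the large white bowl (356,244) is the one I want. The cup at (208,140) holds the nuts, the pan is at (209,197) and the lever at (265,172). Next I'll check the choice in a close crop and measure.

```bash
cat >> h.py <<'E'
def cloud(n,d):
    c,M=cam(n); v,u=np.mgrid[:384,:512]; P=np.dstack([(u-c['cx'])/c['fx']*d,(v-c['cy'])/c['fy']*d,d])
    W=P@M.T+np.array(c['position']); W[d==0]=np.nan; return W
def near(W,x,y,r,z0,z1):
    Q=W.reshape(-1,3); return Q[(np.hypot(Q[:,0]-x,Q[:,1]-y)<r)&(Q[:,2]>z0)&(Q[:,2]<z1)]
def circ(Q):
    (x,y),r=cv2.minEnclosingCircle(Q[:,:2].astype(np.float32)); A=np.c_[2*Q[:,:2],np.ones(len(Q))]
    s=np.linalg.lstsq(A,(Q[:,:2]**2).sum(1),rcond=None)[0]
    return np.round([x,y,r,s[0],s[1],np.sqrt(s[2]+s[0]**2+s[1]**2),Q[:,2].mean(),len(Q)],1)
E
python3 - <<'E'
from h import *
im,d=eyes.get_image("top"); W=cloud("top",d)
cv2.imwrite("pics/crop.png",cv2.resize(im[205:285,290:400],None,fx=5,fy=5))
print('bowl rim',circ(near(W,421,-333,75,38,60)))
print('small',circ(near(W,438,-205,55,25,60)))
Q=near(W,421,-333,75,-5,60); r=np.hypot(Q[:,0]-421,Q[:,1]+333)
for a in range(0,60,4):
    m=(r>=a)&(r<a+4); print(a,Q[m,2].mean().round(1),end='; ')
print('\npan',circ(near(W,536,45,70,62,74)))
print('cuprim',circ(near(W,645,26,75,250,264)))
Q=near(W,577,-105,70,215,275);print('lever',Q.min(0),Q.max(0)); m=Q[:,:2].mean(0); print(m,cv2.fitLine(Q.astype(np.float32),cv2.DIST_HUBER,0,.01,.01).ravel())
E
```

```text
bowl rim [ 422.4 -338.7   53.6  422.6 -337.8   48.7   43.9  428. ]
small [ 438.4 -206.3   35.6  438.3 -206.    32.5   29.3  182. ]
0 6.1; 4 6.6; 8 6.2; 12 6.6; 16 6.5; 20 7.8; 24 10.0; 28 13.6; 32 18.4; 36 23.5; 40 29.2; 44 30.9; 48 30.0; 52 21.1; 56 9.0; 
pan [ 534.5   42.7   49.8  534.4   42.4   35.1   66.7 1111. ]
cuprim [643.6  25.9  49.7 643.6  25.1  44.1 256.6 571. ]
lever [ 563.08561735 -126.31184344  216.51940644] [615.64946745 -41.65522154 264.25914764]
[578.95875088 -81.89123228] [ 2.0774317e-01  9.7505003e-01 -7.8232348e-02  5.7628998e+02
 -8.6705589e+01  2.5677734e+02]
```

View pics/crop.png

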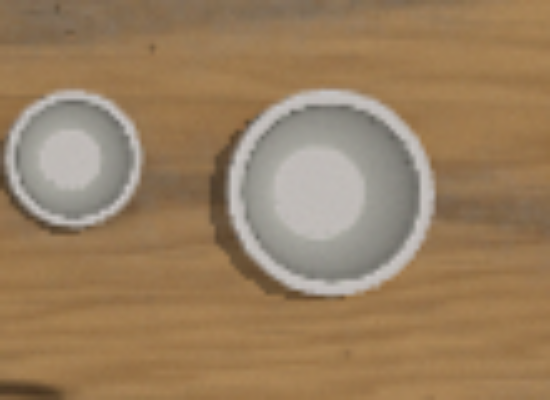

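The crop shows the big white bowl at about (356,243) with its 54 mm rim radius, and the small look-alike at its left. I'll pinch the near rim with the tool tilted 25° so the fingers follow the wall.

Request:
move_arm([
  [0,0,7.6,0.016,0.04,0,0.04],
  [0,0,7.6,0.016,0.04,0,0.04],
  [0,0,7.6,0.016,0.04,-0.01,0.04],
  [0,0,7.5,0.016,0.04,-0.015,0.04],
  [-5.2,-6.5,0,0.016,0.04,-0.015,0.04],
])

```text
clock: 1.25
eef_pos: [314.4, -416.1, 170.3]
tool_rot: [3.024, -0.001, 0.902]
force: [1.1, 0.7, -1.2]
width: 40.2
gripper_force: 0.0
```

Request:
move_arm([
  [-5.2,-6.5,0,0.016,0.04,-0.02,0.04],
  [-5.2,-6.5,0,0.016,0.04,-0.02,0.04],
  [0,0,0,0.017,0.037,-0.024,0.04],
  [0,0,0,0,0,0,0.04],
  [0,0,0,0,0,0,0.04],
])

```text
clock: 1.75
eef_pos: [326.5, -350.0, 122.6]
tool_rot: [2.943, 0.035, 0.887]
force: [-0.4, 0.5, 0.3]
width: 40.2
gripper_force: 0.0
```

```bash
python3 -c "
from h import *
s=telemetry.read_state();print(s['qpos'].round(3),s['qd'].round(2),s['eef_pos'].round(1),s['tool_rot'].round(3))"
```

```text
[ 0.828  0.459 -0.115  2.262  0.331  0.235 -0.265] [ 0.04 -0.01  0.01 -0.03 -0.   -0.    0.  ] [ 326.5 -350.   122.6] [2.943 0.035 0.887]
```

Joint 6 is on its limit, so I'll lean the tool sideways instead and pinch the left side of the rim.

```bash
cat >> h.py <<'E'
def target(gaz,tilt,flip):
    g=np.array([np.cos(gaz),np.sin(gaz),0]); zt=np.r_[-g[:2]*np.sin(tilt),-np.cos(tilt)]
    y=g*np.cos(tilt)+np.array([0,0,-np.sin(tilt)]); y=y*flip
    return np.c_[np.cross(y,zt),y,zt],zt
def rows(P,M,n=None):
    s=telemetry.read_state(); C=R.from_euler('xyz',s['tool_rot']); 
    v=(R.from_matrix(M)*C.inv()).as_rotvec(degrees=True); d=np.array(P)-s['eef_pos']
    n=n or int(max(np.ceil(np.linalg.norm(v)/8.5),np.ceil(np.linalg.norm(d)/48)))
    print(n,'rows; per row',(v/n).round(2),(d/n/1000).round(4),'total',v.round(1),d.round(1))
E
python3 - <<'E'
from h import *
for f in(1,-1):
    M,zt=target(np.radians(51.3),np.radians(25),f); print(zt); rows([470.9,-278,110],M)
E
```

```text
[-0.26423896 -0.32982414 -0.90630779]
12 rows; per row [-0.18  3.35  7.21] [ 0.012   0.006  -0.0011] total [-2.1 40.3 86.5] [144.4  72.  -12.6]
[-0.26423896 -0.32982414 -0.90630779]
11 rows; per row [-1.34 -0.34 -8.07] [ 0.0131  0.0065 -0.0011] total [-14.8  -3.8 -88.8] [144.4  72.  -12.6]
```

Request:
move_arm([
  [-1.3,-0.3,-8.1,0.014,0.007,0,0.04],
  [-1.3,-0.3,-8.1,0.014,0.007,0,0.04],
  [-1.3,-0.3,-8.1,0.014,0.007,0,0.04],
  [-1.3,-0.3,-8.1,0.014,0.007,0,0.04],
  [-1.3,-0.3,-8.1,0.014,0.007,0,0.04],
])

```text
clock: 2.25
eef_pos: [386.4, -321.7, 123.2]
tool_rot: [2.851, 0.068, 0.259]
force: [0.4, 1.0, -0.4]
width: 39.8
gripper_force: 0.0
```

Request:
move_arm([
  [-1.3,-0.3,-8.1,0.014,0.007,0,0.04],
  [-1.3,-0.3,-8.1,0.014,0.007,0,0.04],
  [-1.3,-0.3,-8.1,0.014,0.007,0,0.04],
  [-1.3,-0.3,-8.1,0.014,0.007,0,0.04],
  [-1.3,-0.3,-8.1,0.014,0.007,0,0.04],
])

```text
clock: 2.75
eef_pos: [457.1, -285.6, 122.8]
tool_rot: [2.746, 0.032, -0.452]
force: [-0.5, 0.3, 0.4]
width: 39.8
gripper_force: 0.0
```

Run:
```python
from h import *
s=telemetry.read_state();print(s['qpos'].round(3),s['eef_pos'].round(1),s['tool_rot'].round(3),s['force'].round(1))
M,zt=target(np.radians(51.3),np.radians(25),-1); rows([470.9,-278,104],M)
```

```text
[-0.07   0.703  0.495  1.904  0.122  0.681 -1.782] [ 457.1 -285.6  122.8] [ 2.746  0.032 -0.452] [-0.5  0.3  0.4]
2 rows; per row [-1.46 -0.15 -6.38] [ 0.0069  0.0038 -0.0094] total [ -2.9  -0.3 -12.8] [ 13.8   7.6 -18.8]
```

Request:
move_arm([
  [-1.5,-0.2,-6.4,0.007,0.004,-0.009,0.04],
  [-1.5,-0.2,-6.4,0.007,0.004,-0.009,0.04],
  [0,0,0,-0.006,-0.0075,-0.021,0.04],
  [0,0,0,-0.006,-0.0075,-0.021,0.04],
  [0,0,0,0,0,0,0.04],
])

```text
clock: 3.25
eef_pos: [455.4, -293.6, 60.8]
tool_rot: [2.703, 0.004, -0.673]
force: [-0.7, -0.1, -0.1]
width: 39.5
gripper_force: 0.0
```

Run:
```python
from h import *
M,zt=target(np.radians(51.3),np.radians(25),-1); rows([449.8,-304.4,31.4],M)
im,d=eyes.get_image("top");cv2.imwrite("pics/pre.png",cv2.resize(im[190:300,290:420],None,fx=4,fy=4))
```

```text
1 rows; per row [-0.04 -0.25 -0.12] [-0.0056 -0.0108 -0.0294] total [-0.  -0.2 -0.1] [ -5.6 -10.8 -29.4]
```

View pics/pre.png

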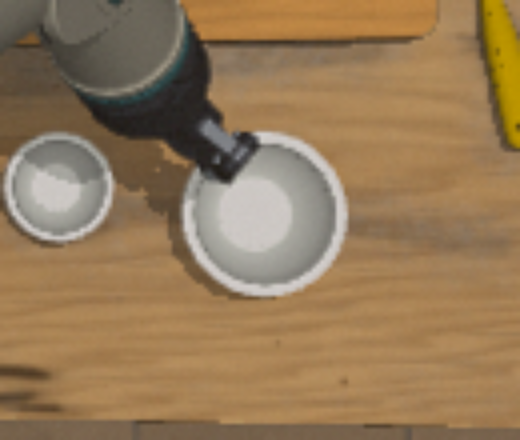

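The fingers straddle the rim at the bowl's upper left, around (235,155) in the crop, clear of the small bowl. I'll descend and close.

Request:
move_arm([
  [0,-0.2,0,-0.003,-0.0055,-0.015,0.04],
  [0,0,0,-0.0026,-0.0053,-0.0145,0.04],
  [0,0,0,0,0,0,0.04],
  [0,0,0,0,0,0,0],
  [0,0,0,0,0,0,0],
])

```text
clock: 3.8
eef_pos: [453.0, -303.4, 33.9]
tool_rot: [2.708, -0.004, -0.67]
force: [0.8, 0.4, -0.7]
width: 11.9
gripper_force: 0.0
```

Request:
move_arm([
  [0,0,0,0,0,0,0],
  [0,0,0,0,0,0,0],
  [0,0,0,0,0,0.01,0],
  [0,0,0,0,0,0.02,0],
  [0,0,0,0,0,0.02,0],
])

```text
clock: 4.3
eef_pos: [451.5, -303.4, 83.9]
tool_rot: [2.706, -0.002, -0.671]
force: [0.5, -0.3, -0.1]
width: -0.0
gripper_force: 0.0
```

Run:
```python
from h import *
im,d=eyes.get_image("top");W=cloud("top",d)
print('bowl rim',circ(near(W,422,-338,75,38,52)))
sc,_=eyes.get_image("scene")
cv2.imwrite("pics/a.png",np.hstack([cv2.resize(im[190:300,290:420],(390,330)),cv2.resize(sc[160:270,270:400],(390,330))]))
```

```text
bowl rim [ 422.5 -338.5   53.5  423.  -337.9   48.9   43.9  363. ]
```

View pics/a.png

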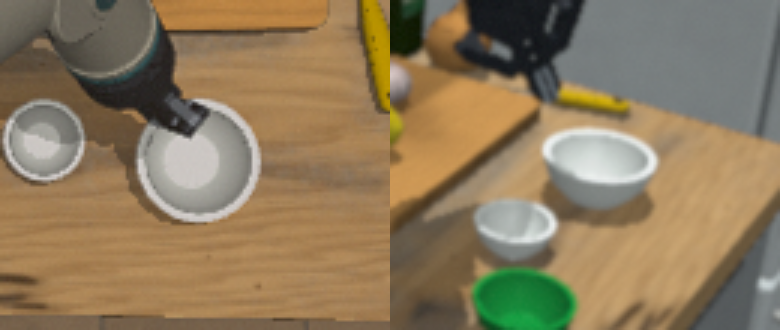

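The bowl hasn't moved; the fingers slipped off the rim because the bite was too shallow. I'll go in deeper.

Request:
move_arm([
  [0,0,0,0.015,0.02,0.002,0.04],
  [0,0,0,0,0,0,0.04],
  [0,0,0,0,0,0,0.04],
  [0,0,0,-0.006,-0.008,-0.021,0.04],
  [0,0,0,-0.006,-0.008,-0.021,0.04],
])

```text
clock: 4.9
eef_pos: [454.4, -300.2, 42.6]
tool_rot: [2.707, -0.003, -0.671]
force: [-0.3, 1.0, 0.5]
width: 40.0
gripper_force: 0.0
```

Request:
move_arm([
  [0,0,0,-0.0065,-0.0071,-0.0214,0.04],
  [0,0,0,0,0,0,0.04],
  [0,0,0,0,0,0,0.04],
])

```text
clock: 5.2
eef_pos: [447.5, -307.0, 21.5]
tool_rot: [2.706, -0.001, -0.672]
force: [-0.4, -0.4, 0.5]
width: 40.1
gripper_force: 0.0
```

Request:
move_arm([
  [0,0,0,0,0,0,0],
  [0,0,0,0,0,0,0],
  [0,0,0,0,0,0,0],
  [0,0,0,0,0,0,0],
  [0,0,0,0,0,0,0],
])

```text
clock: 5.7
eef_pos: [448.9, -306.2, 21.8]
tool_rot: [2.708, -0.003, -0.67]
force: [0.4, 2.7, 4.8]
width: 0.2
gripper_force: 5.1
```

Run:
```python
from h import *
im,d=eyes.get_image("top");W=cloud("top",d)
print('bowl rim',circ(near(W,422,-338,80,38,52)))
sc,ds=eyes.get_image("scene")
cv2.imwrite("pics/b.png",np.hstack([cv2.resize(im[190:300,290:420],(390,330)),cv2.resize(sc[160:270,270:400],(390,330),interpolation=2)]))
Q=near(W,422.5,-338.5,58,-5,60); a=np.arctan2(Q[:,1]+338.5,Q[:,0]-422.5);r=np.hypot(Q[:,0]-422.5,Q[:,1]+338.5)
for k in range(20,60,3):
    m=(r>=k)&(r<k+3)&(a<-.3)&(a>-2.2); print(k+1.5,np.median(Q[m,2]).round(1),end='; ')
```

```text
bowl rim [ 426.9 -339.9   56.   425.3 -341.1   48.5   44.9  410. ]
21.5 8.5; 24.5 8.4; 27.5 9.8; 30.5 11.8; 33.5 15.1; 36.5 18.5; 39.5 21.2; 42.5 26.1; 45.5 31.9; 48.5 42.9; 51.5 46.1; 54.5 46.5; 57.5 43.1; 60.5 nan;
  return _methods._mean(a, axis=axis, dtype=dtype,
  ret = ret.dtype.type(ret / rcount)
```

View pics/b.png

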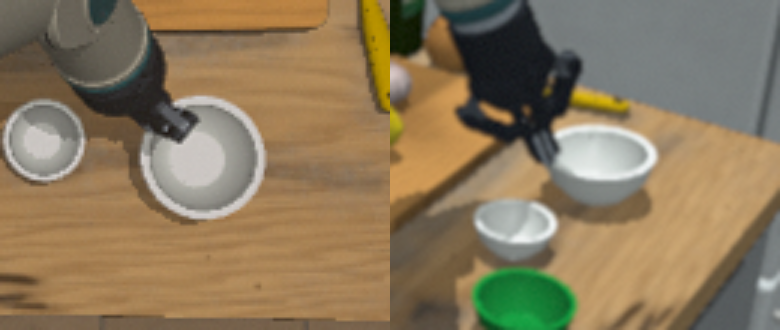

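Run:
```python
from h import *
s=telemetry.read_state(); M=R.from_euler('xyz',s['tool_rot']).as_matrix(); p=s['eef_pos']; print(p.round(1),s['width'],s['force'].round(1))
for n in("scene","top"):
    im,d=eyes.get_image(n); W=cloud(n,d).reshape(-1,3); c=im.reshape(-1,3).max(1)
    T=(W-p)@M
    for z in range(-100,21,8):
        m=(abs(T[:,2]-z-4)<4)&(np.hypot(T[:,0],T[:,1])<75)&(c<110)
        m2=(abs(T[:,2]-z-4)<4)&(np.hypot(T[:,0],T[:,1])<30)&(c>140)
        f=lambda m:(m.sum(),*np.percentile(T[m,:2],[5,50,95],axis=0).T.round().ravel()) if m.sum()>2 else 0
        print(n,z,'dark',f(m),'white',f(m2))
```

```text
[ 448.9 -306.1   21.7] 0.08804683848555386 [1.3 2.9 5. ]
scene -100 dark (np.int64(73), np.float64(-18.0), np.float64(-13.0), np.float64(6.0), np.float64(-45.0), np.float64(8.0), np.float64(45.0)) white 0
scene -92 dark (np.int64(57), np.float64(-18.0), np.float64(-12.0), np.float64(9.0), np.float64(-39.0), np.float64(5.0), np.float64(39.0)) white 0
scene -84 dark (np.int64(90), np.float64(-14.0), np.float64(-10.0), np.float64(9.0), np.float64(-32.0), np.float64(4.0), np.float64(33.0)) white 0
scene -76 dark (np.int64(59), np.float64(-15.0), np.float64(-11.0), np.float64(5.0), np.float64(-31.0), np.float64(-5.0), np.float64(25.0)) white 0
scene -68 dark (np.int64(25), np.float64(-14.0), np.float64(-11.0), np.float64(4.0), np.float64(-17.0), np.float64(0.0), np.float64(12.0)) white 0
scene -60 dark (np.int64(26), np.float64(-13.0), np.float64(-9.0), np.float64(-3.0), np.float64(-14.0), np.float64(-1.0), np.float64(10.0)) white 0
scene -52 dark (np.int64(21), np.float64(-13.0), np.float64(-10.0), np.float64(-6.0), np.float64(-13.0), np.float64(-1.0), np.float64(11.0)) white 0
scene -44
[... 2938 characters left out ...]
p.float64(-35.0), np.float64(-25.0)) white (np.int64(17), np.float64(-23.0), np.float64(-16.0), np.float64(-4.0), np.float64(8.0), np.float64(12.0), np.float64(16.0))
top 12 dark (np.int64(56), np.float64(-30.0), np.float64(-17.0), np.float64(-5.0), np.float64(-32.0), np.float64(-19.0), np.float64(-7.0)) white (np.int64(24), np.float64(-21.0), np.float64(-9.0), np.float64(1.0), np.float64(8.0), np.float64(13.0), np.float64(21.0))
top 20 dark (np.int64(33), np.float64(-45.0), np.float64(-35.0), np.float64(-17.0), np.float64(-17.0), np.float64(-4.0), np.float64(5.0)) white (np.int64(52), np.float64(-14.0), np.float64(1.0), np.float64(18.0), np.float64(14.0), np.float64(20.0), np.float64(26.0))
```

Request:
move_arm([
  [0,0,0,0.0015,0.002,0.005,0],
  [0,0,0,0.0015,0.002,0.005,0],
  [0,0,0,0,0,0,0],
])

```text
clock: 6.2
eef_pos: [451.9, -302.4, 31.9]
tool_rot: [2.707, -0.003, -0.67]
force: [0.9, 0.1, -0.4]
width: -0.0
gripper_force: 0.0
```

Run:
```python
from h import *
s=telemetry.read_state(); print(s['eef_pos'].round(1),s['width'],s['gripper_force'],s['force'].round(1),s['torque'].round(2))
im,d=eyes.get_image("top"); W=cloud("top",d); Q=near(W,424,-339,75,38,65)
hsv=None
a=np.degrees(np.arctan2(Q[:,1]+339,Q[:,0]-424)); r=np.hypot(Q[:,1]+339,Q[:,0]-424)
for k in range(-180,180,30):
    m=(a>=k)&(a<k+30)&(r<62); 
    if m.sum()>3: print(k,m.sum(),Q[m,2].max().round(1),np.median(Q[m,2]).round(1),r[m].max().round(1),r[m].min().round(1))
```

```text
[ 451.9 -302.4   31.9] -0.025599237700800456 0.0 [ 0.9  0.1 -0.4] [ 0.34 -0.37 -0.04]
-180 39 49.3 43.5 54.5 45.0
-150 39 49.5 43.5 57.0 46.1
-120 47 50.0 43.6 58.0 47.0
-90 45 51.8 42.9 58.1 46.6
-60 38 50.5 43.5 56.5 45.3
-30 34 47.5 43.5 53.3 44.7
0 18 48.1 43.6 51.5 43.0
60 35 64.1 44.4 55.8 38.9
90 26 49.5 44.5 48.6 41.4
120 29 49.5 43.8 50.4 41.4
150 36 47.5 43.2 52.8 42.8
```

Request:
move_arm([
  [0,0,0,0.007,0.009,0.025,0],
  [0,0,0,0.007,0.009,0.025,0.04],
  [0,0,0,0,0,0,0.04],
  [0,0,0,0,0,0,0.04],
  [0,0,0,0,0,0,0.04],
])

```text
clock: 6.75
eef_pos: [464.2, -284.5, 80.7]
tool_rot: [2.706, -0.001, -0.672]
force: [-0.5, 0.2, 0.1]
width: 39.9
gripper_force: 0.0
```

Run:
```python
from h import *
s=telemetry.read_state(); M=R.from_euler('xyz',s['tool_rot']).as_matrix(); p=s['eef_pos']; print(p.round(1),s['width'])
im,d=eyes.get_image("top"); W=cloud("top",d); Q=near(W,424,-342,75,38,52)
from scipy.optimize import least_squares
for _ in range(1): print(circ(Q), least_squares(lambda q:abs(np.hypot(Q[:,0]-q[0],Q[:,1]-q[1])-50)-0,[424,-342],loss='soft_l1').x)
sc,d2=eyes.get_image("scene"); 
for n,dd in(("top",d),("scene",d2)):
    T=(cloud(n,dd).reshape(-1,3)-p)@M
    for z in range(-76,9,8):
        m=(abs(T[:,2]-z-4)<4)&(abs(T[:,0])<25)&(abs(T[:,1])<60)
        if m.sum(): print(n,z,m.sum(),np.histogram(T[m,1],range(-60,61,10))[0],T[m,0].mean().round())
cv2.imwrite("pics/c.png",cv2.resize(sc[140:240,270:400],(780,600),interpolation=2))
```

```text
[ 464.2 -284.5   80.7] 39.924814218960115
[ 424.  -343.7   53.7  423.2 -343.2   48.6   43.7  393. ] [ 423.39326661 -342.82836728]
top -76 14 [0 0 0 0 0 0 0 0 7 5 2 0] -4.0
top -68 1 [0 0 0 0 0 0 0 0 1 0 0 0] -11.0
top -52 3 [0 0 0 0 0 0 0 0 3 0 0 0] -8.0
top -44 3 [0 0 0 0 0 0 0 0 3 0 0 0] -9.0
top -36 4 [0 0 0 0 1 0 0 0 3 0 0 0] -8.0
top -28 1 [0 0 0 0 0 0 0 0 1 0 0 0] -7.0
scene -76 62 [ 1  7 14  7  0  0  0  4 13 10  6  0] -10.0
scene -68 24 [0 1 5 5 0 0 0 3 8 2 0 0] -8.0
scene -60 32 [ 0  0  5 10  0  0  0  5  9  3  0  0] -7.0
scene -52 32 [0 0 6 8 0 0 0 7 9 2 0 0] -8.0
scene -44 30 [0 0 8 9 0 0 0 4 7 2 0 0] -7.0
scene -36 27 [0 0 1 9 0 0 0 7 9 1 0 0] -8.0
scene -28 2 [0 0 0 1 0 0 0 0 1 0 0 0] -9.0
```

View pics/c.png

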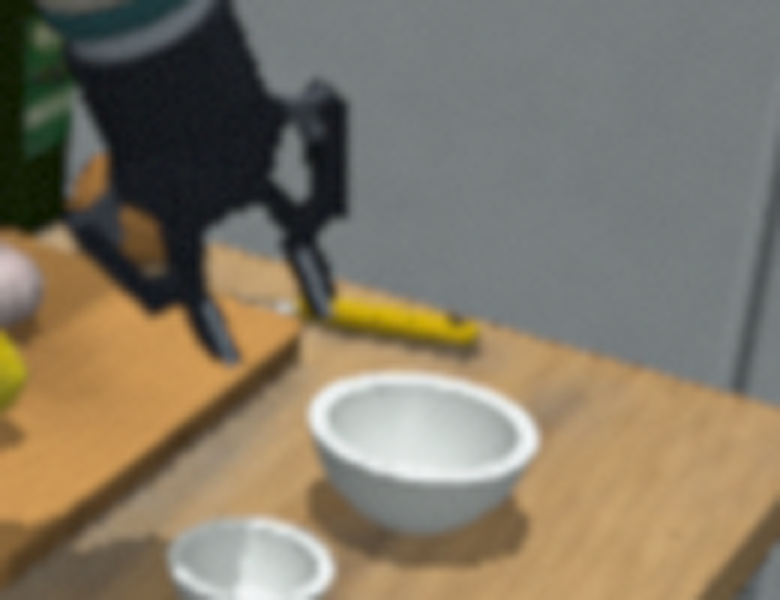

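The picture shows the open fingertips end well short of the nominal TCP, about 25 mm back along the tool axis. The earlier grips only brushed the rim. I'll go about 18 mm deeper.

Request:
move_arm([
  [0,0,0,0.0008,-0.007,0,0.04],
  [0,0,0,-0.0055,-0.007,-0.019,0.04],
  [0,0,0,-0.0055,-0.007,-0.019,0.04],
  [0,0,0,-0.0055,-0.007,-0.019,0.04],
  [0,0,0,0,0,0,0.04],
])

```text
clock: 7.35
eef_pos: [446.4, -313.4, 22.5]
tool_rot: [2.704, 0.002, -0.674]
force: [-0.6, -0.3, 0.5]
width: 40.3
gripper_force: 0.0
```

Request:
move_arm([
  [0,0,0,-0.0025,-0.003,-0.008,0.04],
  [0,0,0,-0.0025,-0.003,-0.008,0.04],
  [0,0,0,0,0,0,0.04],
])

```text
clock: 7.65
eef_pos: [443.9, -318.7, 7.9]
tool_rot: [2.706, -0.001, -0.671]
force: [-0.4, -0.2, 0.5]
width: 40.0
gripper_force: 0.0
```

Request:
move_arm([
  [0,0,0,0,0,0,0],
  [0,0,0,0,0,0,0],
  [0,0,0,0,0,0,0],
  [0,0,0,0,0,0,0],
])

```text
clock: 8.05
eef_pos: [444.9, -318.2, 8.5]
tool_rot: [2.707, -0.002, -0.671]
force: [-0.9, 0.3, -0.8]
width: 5.8
gripper_force: 61.9
```

Request:
move_arm([
  [0,0,0,0,0,0.01,0],
  [0,0,0,0,0,0.02,0],
  [0,0,0,0,0,0.03,0],
  [0,0,0,0,0,0.03,0],
  [0,0,0,0,0,0.03,0],
])

```text
clock: 8.55
eef_pos: [444.2, -318.5, 130.2]
tool_rot: [2.707, -0.002, -0.671]
force: [-0.3, -0.1, -1.5]
width: 5.7
gripper_force: 61.8
```

```bash
cat >> h.py <<'E'
def bowlrim(c,zlo,r=62):
    im,d=eyes.get_image("top"); Q=cloud("top",d).reshape(-1,3); im=im.reshape(-1,3).astype(int)
    m=(np.hypot(Q[:,0]-c[0],Q[:,1]-c[1])<r)&(Q[:,2]>zlo)&(Q[:,2]<zlo+60)&(im.min(1)>130)&(np.ptp(im,axis=1)<30)
    Q=Q[m]; 
    from scipy.optimize import least_squares
    A=np.c_[Q[:,:2]-Q[:,:2].mean(0),np.ones(len(Q))]; f=least_squares(lambda q:A@q-Q[:,2],[0,0,Q[:,2].mean()],loss='soft_l1').x
    g=least_squares(lambda q:np.hypot(Q[:,0]-q[0],Q[:,1]-q[1])-50,Q[:,:2].mean(0),loss='soft_l1').x
    print('n',len(Q),'tilt deg',np.degrees(f[:2]).round(1),'z',f[2].round(1),'centre',g.round(1)); return g
E
python3 - <<'E'
from h import *
s=telemetry.read_state(); print(s['eef_pos'].round(1),s['width'],s['gripper_force'])
bowlrim([424,-343],145)
bowlrim([424,-343],135,75)
E
```

```text
[ 444.2 -318.5  130.2] 5.6572019545523045 61.804029420018196
n 563 tilt deg [-5.5 -5.1] z 170.1 centre [ 425.5 -342.9]
n 1050 tilt deg [3.2 3.7] z 151.5 centre [ 444.4 -329. ]
```

The bowl is held, with a slight tilt. I'll swing it round to the pan.

Request:
move_arm([
  [0,0,2.5,0.0005,0.02,0,0],
  [0,0,4.5,0.001,0.044,0,0],
  [0,0,4.5,0.001,0.045,0,0],
  [0,0,4.5,0.0015,0.045,0,0],
  [0,0,4.5,0.0015,0.044,0,0],
])

```text
clock: 9.15
eef_pos: [449.6, -118.5, 128.1]
tool_rot: [2.707, -0.002, -0.31]
force: [1.0, 0.4, -0.9]
width: 5.8
gripper_force: 61.9
```

Request:
move_arm([
  [0,0,4.6,0.016,0.044,0,0],
  [0,0,4.5,0.018,0.044,0,0],
  [0,0,4.5,0.018,0.044,0,0],
  [0,0,4.5,0.016,0.036,0,0],
  [0,0,4.5,0.0145,0.026,0,0],
])

```text
clock: 9.65
eef_pos: [533.0, 77.4, 127.7]
tool_rot: [2.708, -0.002, 0.088]
force: [0.3, -0.9, -1.0]
width: 5.7
gripper_force: 61.9
```

Request:
move_arm([
  [0,0,0,0,0,0,0],
  [0,0,0,0,0,0,0],
])

```text
clock: 9.85
eef_pos: [531.9, 73.6, 128.0]
tool_rot: [2.706, -0.001, 0.082]
force: [0.2, -0.4, -0.9]
width: 5.9
gripper_force: 61.9
```

```bash
cat >> h.py <<'E'
def bins(c,zlo):
    im,d=eyes.get_image("top"); Q=cloud("top",d).reshape(-1,3); im=im.reshape(-1,3).astype(int)
    Q=Q[(np.hypot(Q[:,0]-c[0],Q[:,1]-c[1])<70)&(Q[:,2]>zlo)&(Q[:,2]<zlo+60)&(im.min(1)>120)&(np.ptp(im,axis=1)<30)]
    a=np.degrees(np.arctan2(Q[:,1]-c[1],Q[:,0]-c[0]));r=np.hypot(Q[:,0]-c[0],Q[:,1]-c[1])
    for k in range(-180,180,30):
        m=(a>=k)&(a<k+30)
        if m.sum()>3:
            t=m&(Q[:,2]>np.percentile(Q[m,2],85)-3); print(k+15,np.percentile(Q[m,2],85).round(1),r[t].min().round(1),r[t].max().round(1))
E
python3 - <<'E'
from h import *
s=telemetry.read_state(); print(s['eef_pos'].round(1),s['tool_rot'].round(3),s['width'],s['gripper_force'],s['qpos'].round(2))
g=bowlrim([534,42],150); bins(g,150)
E
```

```text
[531.9  73.6 128. ] [ 2.706e+00 -1.000e-03  8.200e-02] 5.898447276689791 61.879152059555054 [-0.74  0.71  0.44  1.86  0.2   0.76 -2.02]
n 437 tilt deg [-0.9 -8.1] z 168.9 centre [535.   39.8]
-165 173.7 46.1 53.2
-135 176.3 46.3 53.7
-105 178.3 47.3 53.2
-75 177.7 46.5 53.4
-45 176.2 46.3 52.9
-15 171.9 45.4 53.2
15 168.7 43.6 52.5
45 165.9 43.8 53.0
75 162.7 46.5 51.4
105 168.2 45.9 49.1
135 168.3 44.2 52.4
165 169.2 44.7 52.8
```

Request:
move_arm([
  [4.2,0,0,0,0.004,0,0],
  [4.1,0.8,0,0,0.004,0,0],
  [0,0,0,0,0,-0.02,0],
  [0,0,0,0,0,0,0],
  [0,0,0,0,0,0,0],
])

```text
clock: 10.45
eef_pos: [531.8, 80.3, 108.3]
tool_rot: [2.851, 0.002, 0.079]
force: [1.3, -0.1, -1.5]
width: 5.6
gripper_force: 61.8
```

Run:
```python
from h import *
s=telemetry.read_state(); print(s['eef_pos'].round(1),s['tool_rot'].round(3),s['width'],s['gripper_force'])
g=bowlrim([535,42],135); bins(g,130)
```

```text
[531.8  80.3 108.3] [2.851e+00 2.000e-03 7.900e-02] 5.621689146103292 61.82153164409101
n 365 tilt deg [-1.3  1. ] z 144.2 centre [535.3  41.9]
-165 148.0 45.1 52.4
-135 147.0 45.0 51.7
-105 146.9 45.7 52.9
-75 145.4 45.6 52.7
-45 146.2 45.8 53.2
-15 145.6 45.9 53.3
15 146.2 46.3 53.3
45 145.6 46.3 53.6
75 145.8 47.2 53.3
105 147.1 46.7 52.6
135 147.4 44.9 52.2
165 147.7 44.0 52.6
```

Request:
move_arm([
  [0,0,0,-0.0005,0.0005,-0.015,0],
  [0,0,0,0,0,-0.012,0],
  [0,0,0,0,0,-0.006,0],
  [0,0,0,0,0,-0.003,0],
  [0,0,0,0,0,0,0],
])

```text
clock: 11.05
eef_pos: [531.8, 82.0, 72.1]
tool_rot: [2.852, 0.001, 0.081]
force: [-0.4, -1.1, 0.4]
width: 5.9
gripper_force: 62.2
```

Run:
```python
from h import *
s=telemetry.read_state(); print(s['eef_pos'].round(1),s['force'].round(1),s['width'])
g=bowlrim([535,42],97); bins(g,90)
```

```text
[531.8  82.   72.1] [-0.4 -1.1  0.4] 5.873762031837703
n 348 tilt deg [-1.2  0.7] z 108.2 centre [535.4  43.5]
-165 111.6 45.2 52.8
-135 111.5 46.2 53.3
-105 110.8 45.4 53.2
-75 110.9 46.1 53.3
-45 109.2 46.1 53.6
-15 109.6 45.8 52.6
15 108.9 46.5 52.6
45 110.2 45.9 53.3
75 111.1 46.9 52.6
105 111.0 46.6 52.0
135 112.4 45.2 52.5
165 110.0 45.1 52.8
```

Request:
move_arm([
  [0,0,0,0,0,-0.0015,0],
  [0,0,0,0,0,0,0.03],
  [0,0,0,0,0,0,0.03],
  [0,0,0,0,0,0,0.03],
])

```text
clock: 11.55
eef_pos: [532.3, 82.0, 71.1]
tool_rot: [2.852, -0.0, 0.081]
force: [-0.0, 0.7, 0.1]
width: 30.0
gripper_force: 0.0
```

Request:
move_arm([
  [0,0,0,0,0.003,0.01,0.03],
  [0,0,0,-0.001,0.006,0.019,0.03],
  [0,0,0,-0.001,0.012,0.04,0.03],
  [0,0,0,-0.001,0.015,0.045,0.03],
  [0,0,0,0,0,0,0.03],
])

```text
clock: 12.05
eef_pos: [533.0, 121.9, 190.7]
tool_rot: [2.858, -0.011, 0.084]
force: [-0.6, -0.6, 0.8]
width: 29.9
gripper_force: 0.0
```

Run:
```python
from h import *
s=telemetry.read_state(); print(s['eef_pos'].round(1),s['tool_rot'].round(3),s['width'],s['qpos'].round(2))
g=bowlrim([535,42],97); bins(g,90)
im,_=eyes.get_image("top");sc,_=eyes.get_image("scene")
cv2.imwrite("pics/d.png",np.hstack([cv2.resize(im[110:280,150:320],(400,400)),cv2.resize(sc[140:310,140:310],(400,400),interpolation=2)]))
for n in("top","scene"):
    for k in("lever_grip","dial"):
        for r in finder.pinpoint(n,k)[:2]: print(n,k,round(r['confidence'],2),w(n,r['location']).round(1))
```

```text
[533.  121.9 190.7] [ 2.858 -0.011  0.084] 29.89167494973449 [-0.69  0.57  0.35  1.8   0.11  0.88 -1.94]
n 388 tilt deg [-0.4 -0.2] z 106.6 centre [535.2  43.7]
-165 108.8 46.6 53.4
-135 108.1 45.7 53.0
-105 108.9 45.3 53.1
-75 107.5 45.2 53.0
-45 108.6 45.6 52.6
-15 108.7 46.2 52.5
15 108.3 46.3 52.1
45 107.7 44.1 53.0
75 108.1 43.9 53.4
105 108.9 45.8 52.9
135 109.2 45.7 52.8
165 109.8 45.3 53.3
top lever_grip 0.94 [ 576.6 -100.5  249.9]Traceback (most recent call last):
  File "<stdin>", line 8, in <module>
ValueError: it knows: axle, bowl, cup_floor, lever_grip, nut, pan_top, scale
```

View pics/d.png

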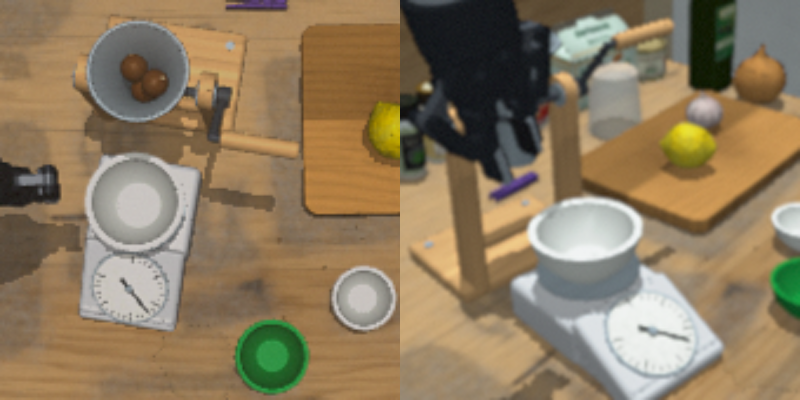

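The bowl stands level at (535,44), within about 1 mm of the pan's centre. The dial reads about 2.3 rad and the nuts are still in the cup. Next I'll go up and over to the lever with the fingers shut and vertical.

Run:
```python
from h import *
rows([572.8,-108.4,310],R.from_euler('xyz',[np.pi,0,-.157]).as_matrix(),8)
```

```text
8 rows; per row [ 2.08 -0.1  -1.69] [ 0.0056 -0.0282  0.0157] total [ 16.6  -0.8 -13.5] [  44.7 -225.7  125.9]
```

Request:
move_arm([
  [0,0,0,0,0,0.04,0],
  [0,0,0,0,0,0.045,0],
  [0,0,0,0,0,0.045,0],
  [0,0,0,0,0,0.015,0],
])

```text
clock: 12.7
eef_pos: [530.6, 117.5, 333.2]
tool_rot: [2.853, -0.004, 0.079]
force: [0.4, 0.7, 0.1]
width: -0.2
gripper_force: 0.0
```

Request:
move_arm([
  [3.3,-0.2,-2.7,0.002,-0.045,0,0],
  [3.3,-0.2,-2.7,0.004,-0.045,0,0],
  [3.3,-0.2,-2.7,0.01,-0.045,0,0],
  [3.3,-0.1,-2.7,0.012,-0.045,0,0],
  [3.3,-0.1,-2.7,0.014,-0.045,0,0],
])

```text
clock: 13.2
eef_pos: [570.4, -108.8, 328.9]
tool_rot: [-3.141, -0.001, -0.159]
force: [0.7, 0.8, 0.8]
width: 0.0
gripper_force: 0.0
```

Request:
move_arm([
  [0,0,0,0,0,-0.01,0],
  [0,0,0,0,0,0,0],
])

```text
clock: 13.4
eef_pos: [569.1, -110.0, 317.3]
tool_rot: [3.139, 0.002, -0.164]
force: [-0.3, 1.4, -0.4]
width: 0.3
gripper_force: 0.0
```

Run:
```python
from h import *
s=telemetry.read_state(); M=R.from_euler('xyz',s['tool_rot']).as_matrix(); p=s['eef_pos']; print(p.round(1),s['tool_rot'].round(3))
for n in("scene",):
    im,d=eyes.get_image(n); W=cloud(n,d).reshape(-1,3); T=(W-p)@M; c=im.reshape(-1,3)
    for z in range(-60,20,6):
        m=(abs(T[:,2]-z-3)<3)&(abs(T[:,0])<25)&(abs(T[:,1])<25)
        if m.sum()>1: print(z,m.sum(),T[m,:2].min(0).round(),T[m,:2].max(0).round())
    m=(c[:,2].astype(int)-c[:,0]>25)&(np.linalg.norm(W-[574,-100,250],axis=1)<48)
    L=W[m]; f=cv2.fitLine(L.astype(np.float32),cv2.DIST_HUBER,0,.01,.01).ravel(); print('lever',len(L),f.round(2),L.min(0).round(),L.max(0).round())
    for k in("lever_grip",'axle'):
        for r in finder.pinpoint(n,k)[:1]: print(k,w(n,r['location']).round(1))
```

```text
[ 569.1 -110.   317.3] [ 3.139e+00  2.000e-03 -1.640e-01]
-60 38 [-13. -16.] [ 8. 12.]
-54 36 [-13. -16.] [ 8. 11.]
-48 33 [-12. -15.] [ 8. 11.]
-42 37 [-13. -16.] [ 7. 10.]
-36 32 [-12. -16.] [ 8. 11.]
-30 26 [-13. -13.] [ 8. 11.]
-24 5 [-9. -8.] [4. 1.]
lever 176 [ 1.6000e-01  9.9000e-01  2.0000e-02  5.6882e+02 -8.7570e+01  2.5264e+02] [ 562. -124.  242.] [583. -52. 259.]
lever_grip [ 577.  -101.5  248.6]
axle [644.4  29.6 193.3]
```

```bash
cat >> h.py <<'E'
def dial(im):
    # pointer angle in a top-camera picture: weighted dark pixels about the dial's hub
    g=cv2.resize(cv2.cvtColor(im,cv2.COLOR_BGR2GRAY)[214:252,186:226],None,fx=8,fy=8,interpolation=2).astype(float)
    b=cv2.GaussianBlur(g,(0,0),2); hub=HUB; best=[]
    A=np.radians(np.arange(0,360,2))
    for a in A:
        rr=np.arange(2,8.5,.25)*8; u=hub[0]+rr*np.cos(a); v=hub[1]+rr*np.sin(a)
        best.append(cv2.remap(b.astype(np.float32),u[None].astype(np.float32),v[None].astype(np.float32),1).mean())
    s=np.array(best); k=s.argmin(); q=np.clip(np.median(s)-s,0,None)**3; q[np.abs((np.arange(180)-k+90)%180-90)>8]=0
    return np.angle((q*np.exp(1j*A)).sum()), s.min(), np.median(s)
HUB=((205.3-186)*8,(232-214)*8)
NUTS0=None
def look(save=None,bowl=(535,44),cup=(643.6,25.5)):
    im,d=eyes.get_image("top"); a=dial(im)
    for r in finder.pinpoint("top","nut"): 
        if r['confidence']>.3: print('nut',round(r['confidence'],2),w("top",r['location']).round())
    s=telemetry.read_state(); print('clock',round(s['clock'],2),'dial img ang',round(a[0],2),np.round(a[1:],0),'tcp',s['eef_pos'].round(1),'F',s['force'].round(1))
    if save: cv2.imwrite(save,im)
    return im
E
python3 - <<'E'
from h import *
import h
i0=cv2.imread("pics/top0.png")
# hub: refine so that the pointers of both pictures meet
im=look("pics/top1.png")
for dx in(-1,0,1):
    for dy in(-1,0,1):
        h.HUB=((205.3+dx-186)*8,(232+dy-214)*8); print(dx,dy,[np.round(dial(i),2) for i in(i0,im)])
E
```

```text
nut 0.62 [637.  11. 225.]
nut 0.59 [639.  28. 206.]
nut 0.53 [658.  31. 226.]
clock 13.65 dial img ang -2.48 [125. 133.] tcp [ 571.2 -104.7  319.8] F [ 0.5 -0.2  0.1]
-1 -1 [array([  1.52, 102.17, 187.16]), array([ -2.52, 122.93, 130.91])]
-1 0 [array([ -1.34, 105.13, 187.35]), array([ -2.82, 123.64, 131.35])]
-1 1 [array([ -1.36, 101.74, 186.38]), array([ -2.7 , 124.09, 131.93])]
0 -1 [array([ -1.52, 100.01, 187.69]), array([ -2.65, 124.42, 131.93])]
0 0 [array([ -1.54,  94.87, 186.27]), array([ -2.48, 124.92, 132.65])]
0 1 [array([ -1.55,  92.86, 185.82]), array([ -3.  , 125.75, 133.26])]
1 -1 [array([  1.93, 103.06, 184.65]), array([ -2.86, 126.05, 133.13])]
1 0 [array([ -1.74, 109.82, 184.08]), array([ -2.62, 126.37, 133.4 ])]
1 1 [array([ -1.74, 108.49, 183.66]), array([ -2.49, 127.1 , 133.62])]
```

```bash
cat >> h.py <<'E'
def dial_setup():
    im,d=eyes.get_image("scene"); W=cloud("scene",d); Q=W[268:292,236:258].reshape(-1,3); Q=Q[~np.isnan(Q[:,0])]
    c=np.median(Q,0); _,_,V=np.linalg.svd(Q-c,full_matrices=False); n=V[2]*np.sign(V[2][2])
    u,v=246.2,280.2; C,M=cam("scene"); ray=M@np.array([(u-C['cx'])/C['fx'],(v-C['cy'])/C['fy'],1]); o=np.array(C['position'])
    hub=o+ray*(n@(c-o))/(n@ray); np.savez("dial.npz",hub=hub,n=n); print(hub.round(1),n.round(2)); return im
def sdial(im,off=(0,0)):
    z=np.load("dial.npz"); n=z['n']; ex=np.array([.988,-.156,0]); ex=ex-n*(ex@n); ex/=np.linalg.norm(ex); ey=np.cross(ex,n) # clockwise from above
    hub=z['hub']+off[0]*ex+off[1]*ey
    g=cv2.GaussianBlur(cv2.cvtColor(im,cv2.COLOR_BGR2GRAY),(0,0),.5).astype(np.float32); S=[]
    A=np.radians(np.arange(0,360,2))
    for a in A:
        P=[proj("scene",hub+r*(np.cos(a)*ex+np.sin(a)*ey)) for r in np.arange(4,22,1.5)]
        P=np.array(P,np.float32); S.append(cv2.remap(g,P[None,:,0],P[None,:,1],1).mean())
    S=np.array(S); k=S.argmin(); q=np.clip(np.median(S)-S,0,None)**2; q[np.abs((np.arange(180)-k+90)%180-90)>9]=0
    return np.angle((q*np.exp(1j*A)).sum())%(2*np.pi),S.min(),np.median(S)
E
python3 - <<'E'
from h import *
im=dial_setup(); cv2.imwrite("pics/scene1.png",im); i0=cv2.imread("pics/scene0.png")
for ox in(-4,0,4):
    for oy in(-4,0,4): print(ox,oy,*[np.round(sdial(i,(ox,oy)),2) for i in(i0,im)])
E
```

```text
[444.5  56.6  37.1] [-0.42  0.06  0.91]Traceback (most recent call last):
  File "<stdin>", line 4, in <module>
  File "h.py", line 76, in sdial
    P=[proj("scene",hub+r*(np.cos(a)*ex+np.sin(a)*ey)) for r in np.arange(4,22,1.5)]
       ~~~~^^^^^^^^^^^^^^^^^^^^^^^^^^^^^^^^^^^^^^^^^^^
  File "h.py", line 11, in proj
    c,M=cam(n); q=M.T@(np.array(P)-np.array(c['position'])); return q[0]/q[2]*c['fx']+c['cx'],q[1]/q[2]*c['fy']+c['cy']
        ~~~^^^
  File "h.py", line 5, in cam
    c=eyes.calibration(n); return c,R.from_euler('xyz',c['attitude']).as_matrix() if np.size(c['attitude'])==3 else np.array(c['attitude'])
ValueError: time passes only in moves, steps and waits
```

```bash
sed -i 's/^def cam(n):/import functools\n@functools.lru_cache\ndef cam(n):/' h.py
python3 - <<'E'
from h import *
i0=cv2.imread("pics/scene0.png");im=cv2.imread("pics/scene1.png")
for ox in(-4,0,4):
    for oy in(-4,0,4): print(ox,oy,*[np.round(sdial(i,(ox,oy)),2) for i in(i0,im)])
s=telemetry.read_state();print(s['eef_pos'].round(1),s['clock'])
E
```

```text
-4 -4 [  0.42 181.95 228.08] [  1.85 175.48 229.35]
-4 0 [1.2000e-01 1.7028e+02 2.2143e+02] [  2.09 165.91 221.03]
-4 4 [  6.1  170.83 214.14] [  2.31 158.33 225.07]
0 -4 [  2.6  168.06 225.2 ] [  2.11 160.16 218.92]
0 0 [  2.99 165.12 222.28] [  2.32 159.37 223.52]
0 4 [  3.38 166.86 222.13] [  2.53 162.3  217.77]
4 -4 [  2.73 155.23 222.21] [  2.33 160.74 224.15]
4 0 [  3.02 151.09 224.03] [  2.53 166.98 219.52]
4 4 [  3.33 152.53 224.18] [  2.73 176.92 228.84]
[ 571.3 -104.9  320. ] 13.7
```

Request:
move_arm([
  [0,0,0,0,-0.004,-0.035,0],
  [0,0,0,0,0,-0.035,0],
  [0,0,0,0,0,-0.004,0],
  [0,0,0,-0.002,0,-0.004,0],
  [0,0,0,-0.003,0,-0.005,0],
])

```text
clock: 14.2
eef_pos: [567.3, -110.8, 238.4]
tool_rot: [3.14, -0.006, -0.156]
force: [-0.3, 0.3, -0.3]
width: -0.2
gripper_force: 0.0
```

```bash
cat >> h.py <<'E'
def tilt():
    # cup tilt from the lever bar as seen by the cameras near the tool (orange-ish pixels)
    p=telemetry.read_state()['eef_pos']; o=np.array([643.8,26.5,190]); ex=np.array([.988,-.156,0]); ey=np.array([.156,.988,0])
    for n in("scene","top"):
        im,d=eyes.get_image(n); W=cloud(n,d).reshape(-1,3)-o; c=im.reshape(-1,3).astype(int); X=np.c_[W@ex,W@ey,W[:,2]]
        r=np.hypot(X[:,0],X[:,2]); m=(c[:,2]-c[:,0]>25)&(X[:,1]<-88)&(X[:,1]>-170)&(r>64)&(r<96)&(X[:,0]<20)
        if m.sum()>8: a=np.degrees(np.arctan2(X[m,2],-X[m,0])); print(n,m.sum(),'bar ang',np.median(a).round(1),'theta',np.radians(50-np.median(a)).round(2),'r',np.median(r[m]).round(1))
E
python3 - <<'E'
from h import *
tilt(); s=telemetry.read_state();print(s['eef_pos'].round(1),s['force'].round(1))
E
```

```text
scene 169 bar ang 47.6 theta 0.04 r 84.5
[ 566.1 -110.9  237.7] [0.7 0.5 0.6]
```

Request:
move_arm([
  [0,0,0,-0.002,0.0005,-0.006,0],
  [0,0,0,-0.004,0.001,-0.006,0],
  [0,0,0,-0.004,0.001,-0.007,0],
  [0,0,0,-0.004,0.001,-0.008,0],
  [0,0,0,-0.003,0.0005,-0.008,0],
])

```text
clock: 14.8
eef_pos: [548.7, -107.2, 202.3]
tool_rot: [3.14, -0.004, -0.158]
force: [-2.0, 0.6, 3.2]
width: 0.1
gripper_force: 1.7
```

Run:
```python
from h import *
tilt(); s=telemetry.read_state();print(s['eef_pos'].round(1),s['force'].round(1))
```

```text
scene 180 bar ang 20.4 theta 0.52 r 85.1
[ 548.4 -106.9  201.2] [-0.3 -0.2  2.1]
```

Request:
move_arm([
  [0,0,0,-0.002,0.0003,-0.008,0],
  [0,0,0,-0.002,0.0003,-0.008,0],
  [0,0,0,0,0,-0.008,0],
  [0,0,0,0.0005,0,-0.008,0],
  [0,0,0,0.001,0,-0.006,0],
])

```text
clock: 15.4
eef_pos: [546.2, -106.3, 162.8]
tool_rot: [3.14, -0.002, -0.157]
force: [-1.8, -0.7, 2.1]
width: 0.3
gripper_force: 1.5
```

```bash
cat >> h.py <<'E'
def chk():
    tilt(); a,_=eyes.get_image("scene"); print('dial',[round(sdial(a,o)[0],2) for o in((-4,0),(-3,2),(0,0))])
    for n in("scene","top"):
        if n=="top": eyes.get_image(n)
        for r in finder.pinpoint(n,"nut"):
            if r['confidence']>.25: print(n,'nut',round(r['confidence'],2),w(n,r['location']).round())
    s=telemetry.read_state();print(s['clock'],s['eef_pos'].round(1),s['force'].round(1))
E
python3 -c "
from h import *
chk()"
```

```text
scene 183 bar ang -6.1 theta 0.98 r 85.1
dial [np.float64(2.09), np.float64(2.26), np.float64(2.32)]
scene nut 0.67 [593.  26. 197.]
scene nut 0.55 [611.  41. 210.]
scene nut 0.52 [620.  25. 189.]
top nut 0.65 [615.  42. 211.]
top nut 0.54 [595.  27. 199.]
15.7 [ 546.8 -106.3  164.1] [-1.2  0.3  2.9]
```

Request:
move_arm([
  [0,0,0,0.0005,0,-0.0035,0],
  [0,0,0,0.0005,0,-0.0035,0],
  [0,0,0,0.0005,0,-0.0035,0],
  [0,0,0,0.001,0,-0.0035,0],
  [0,0,0,0,0,0,0],
])

```text
clock: 16.2
eef_pos: [549.1, -106.7, 149.4]
tool_rot: [3.139, -0.003, -0.157]
force: [-0.6, -0.1, 3.1]
width: -0.3
gripper_force: 1.4
```

```bash
python3 -c "
from h import *
chk()"
```

```text
scene 191 bar ang -15.6 theta 1.14 r 84.0
dial [np.float64(2.09), np.float64(2.26), np.float64(2.32)]
scene nut 0.64 [591.  29. 186.]
scene nut 0.58 [617.  26. 183.]
scene nut 0.58 [611.  43. 207.]
top nut 0.52 [614.  41. 205.]
top nut 0.45 [597.  29. 190.]
16.5 [ 549.  -106.6  150. ] [-2.2 -1.3  3.5]
```

Request:
move_arm([
  [0,0,0,0.0009,-0.0001,-0.0022,0],
  [0,0,0,0.0009,-0.0001,-0.0022,0],
  [0,0,0,0.0009,-0.0001,-0.0022,0],
  [0,0,0,0.0009,-0.0002,-0.0022,0],
  [0,0,0,0,0,0,0],
])

```text
clock: 17.0
eef_pos: [552.5, -106.7, 140.6]
tool_rot: [3.14, -0.002, -0.157]
force: [-1.8, -0.5, 3.7]
width: -0.2
gripper_force: 1.5
```

```bash
python3 -c "
from h import *
chk()"
```

```text
scene 193 bar ang -22.0 theta 1.26 r 83.6
dial [np.float64(2.09), np.float64(2.26), np.float64(2.32)]
scene nut 0.69 [618.  26. 187.]
scene nut 0.55 [547.  27. 162.]
scene nut 0.5 [588.  26. 185.]
top nut 0.62 [567.  30. 181.]
top nut 0.49 [525.  33.  80.]
17.3 [ 552.6 -106.7  141.1] [-1.3  0.5  2.6]
```

Request:
move_arm([
  [0,0,0,0,0,0,0],
  [0,0,0,0,0,0,0],
  [0,0,0,0,0,0,0],
  [0,0,0,0,0,0,0],
])

```text
clock: 17.7
eef_pos: [552.6, -106.7, 141.1]
tool_rot: [3.14, -0.003, -0.157]
force: [-2.9, 0.3, 2.5]
width: -0.1
gripper_force: 1.6
```

```bash
python3 -c "
from h import *
chk()"
```

```text
scene 188 bar ang -21.9 theta 1.25 r 83.5
dial [np.float64(2.64), np.float64(2.82), np.float64(2.74)]
scene nut 0.58 [617.  28. 184.]
scene nut 0.44 [550.  46.  77.]
scene nut 0.4 [531.  31.  80.]
top nut 0.61 [553.  46.  82.]
top nut 0.44 [539.  23.  80.]
18.0 [ 552.6 -106.7  141. ] [-3.3  1.1  3.2]
```

Two nuts are in the bowl: the dial is up 0.55 rad. I'll creep on for the third.

Request:
move_arm([
  [0,0,0,0.001,-0.0002,-0.002,0],
  [0,0,0,0.001,-0.0002,-0.002,0],
  [0,0,0,0.001,-0.0002,-0.002,0],
  [0,0,0,0.001,-0.0001,-0.002,0],
  [0,0,0,0,0,0,0],
])

```text
clock: 18.5
eef_pos: [556.7, -107.4, 132.7]
tool_rot: [3.14, -0.002, -0.157]
force: [-2.3, 1.4, 3.2]
width: 0.1
gripper_force: 1.6
```

```bash
python3 -c "
from h import *
chk()"
```

```text
scene 180 bar ang -28.5 theta 1.37 r 82.7
dial [np.float64(2.64), np.float64(2.82), np.float64(2.74)]
scene nut 0.53 [531.  28.  80.]
scene nut 0.46 [549.  46.  80.]
scene nut 0.42 [620.  27. 182.]
top nut 0.67 [552.  45.  77.]
18.8 [ 556.7 -107.5  133.1] [-1.7  2.   4. ]
```

Request:
move_arm([
  [0,0,0,0.0012,-0.0002,-0.002,0],
  [0,0,0,0.0012,-0.0002,-0.002,0],
  [0,0,0,0,0,0,0],
  [0,0,0,0,0,0,0],
])

```text
clock: 19.2
eef_pos: [559.2, -108.0, 129.0]
tool_rot: [3.14, -0.003, -0.157]
force: [-2.0, 1.8, 3.6]
width: -0.0
gripper_force: 1.8
```

```bash
python3 -c "
from h import *
chk()"
```

```text
scene 187 bar ang -31.7 theta 1.43 r 82.1
dial [np.float64(2.64), np.float64(2.82), np.float64(2.74)]
scene nut 0.66 [533.  28.  82.]
scene nut 0.5 [552.  45.  77.]
scene nut 0.45 [564.  34. 161.]
top nut 0.64 [553.  43.  79.]
top nut 0.44 [525.  41. 104.]
19.5 [ 559.1 -108.   129.1] [-1.5  1.2  4.2]
```

The third nut has just fallen into the bowl, so I'm easing the lever back now.

Request:
move_arm([
  [0,0,0,-0.003,0.0005,0.006,0],
  [0,0,0,-0.003,0.0005,0.007,0],
  [0,0,0,-0.0025,0.0004,0.007,0],
  [0,0,0,-0.002,0.0003,0.007,0],
  [0,0,0,-0.001,0.0002,0.007,0],
])

```text
clock: 20.0
eef_pos: [548.4, -106.5, 164.3]
tool_rot: [3.139, -0.005, -0.157]
force: [2.1, 0.4, 2.7]
width: 0.2
gripper_force: 1.1
```

```bash
python3 -c "
from h import *
chk()"
```

```text
scene 181 bar ang -5.4 theta 0.97 r 84.7
dial [np.float64(2.95), np.float64(3.11), np.float64(2.97)]
scene nut 0.6 [522.  60.  78.]
scene nut 0.59 [551.  44.  79.]
scene nut 0.51 [530.  28.  80.]
scene nut 0.5 [685.  18. 158.]
scene nut 0.47 [647.  26. 181.]
top nut 0.64 [554.  43.  75.]
top nut 0.58 [684.  24. 165.]
top nut 0.55 [534.  62.  81.]
top nut 0.43 [536.  23.  81.]
20.3 [ 548.  -106.4  163. ] [ 2.  -0.7  2.4]
```

Request:
move_arm([
  [0,0,0,-0.003,0,0.007,0],
  [0,0,0,-0.002,0,0.008,0],
  [0,0,0,0,0,0.009,0],
  [0,0,0,0.002,0,0.009,0],
  [0,0,0,0.004,0,0.009,0],
])

```text
clock: 20.8
eef_pos: [548.1, -106.3, 205.9]
tool_rot: [3.14, -0.002, -0.158]
force: [-0.6, -1.1, 1.4]
width: -0.2
gripper_force: 0.4
```

Request:
move_arm([
  [0,0,0,0.005,-0.001,0.009,0],
  [0,0,0,0.005,-0.001,0.008,0],
  [0,0,0,0.005,-0.001,0.007,0],
  [0,0,0,0.004,-0.001,0.006,0],
  [0,0,0,0.004,-0.001,0.006,0],
])

```text
clock: 21.3
eef_pos: [571.7, -111.1, 241.3]
tool_rot: [3.14, -0.002, -0.157]
force: [0.7, 0.6, -0.2]
width: -0.1
gripper_force: 0.0
```

Request:
move_arm([
  [0,0,0,0,0,0.015,0],
  [0,0,0,0,0,0.03,0],
  [0,0,0,0,0,0.04,0],
  [0,0,0,0,-0.03,0.03,0],
  [0,0,0,0,0,0,0],
])

```text
clock: 21.8
eef_pos: [572.9, -147.0, 361.0]
tool_rot: [3.135, -0.012, -0.163]
force: [0.4, 0.1, 0.5]
width: 0.0
gripper_force: 0.0
```

```bash
python3 -c "
from h import *
chk(); bowlrim([535,44],97)
im,_=eyes.get_image('top');sc,_=eyes.get_image('scene')
cv2.imwrite('pics/e.png',np.hstack([cv2.resize(im[110:280,150:320],(400,400)),cv2.resize(sc[140:310,140:310],(400,400),interpolation=2)]))"
```

```text
scene 174 bar ang 47.9 theta 0.04 r 84.4
dial [np.float64(2.94), np.float64(3.11), np.float64(2.97)]
scene nut 0.62 [550.  42.  79.]
scene nut 0.61 [524.  58.  77.]
scene nut 0.49 [531.  27.  81.]
top nut 0.62 [529.  62.  80.]
top nut 0.62 [536.  25.  79.]
top nut 0.53 [555.  43.  79.]
22.1 [ 571.  -139.9  354.7] [ 0.5 -0.   0.2]
n 248 tilt deg [-0.  -0.4] z 105.4 centre [535.   43.9]
```

View pics/e.png

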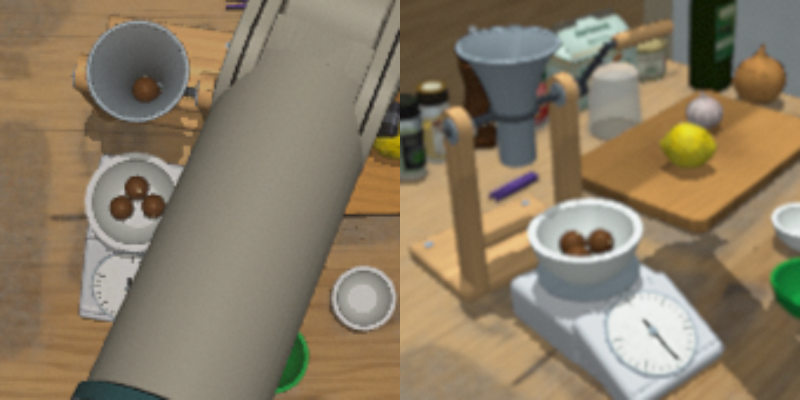

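The picture shows three nuts in the bowl on the pan, at about (122,207), (136,187) and (153,206) in the left half. The cup is upright with nuts still in it, one visible on top of the other, and the arm is clear. I'll hand it in.

```bash
python3 -c "
from h import *
print(ctrl.finish_job())"
```

```text
the job is handed in; nothing more can be done
None
```

The job is handed in: the large white bowl stands centred on the pan with exactly three nuts in it, and the cup is back upright with the other two (one visible, the other inferred from the count), with the arm clear at about 22 s.

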